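# Open the combination lock and hold it over the cash box hasp

### The job

Unlock the combination lock standing in the wooden cradle: turn its dial clockwise, click by click, until it clicks into the notch where the pointer points straight at the shackle, then pull the shackle up until it is fully open. Lift the lock out by its open shackle, carry it to the cash box and finish while still holding it there, hanging still and roughly upright, with the shackle over the hasp eye and the lock just clear above the eye, touching nothing but the gripper. Leave the other things on the desk where they stand.

Things in the scene. Friction and masses are not known exactly. Their poses are not given: they have to be found in the camera images.
- lock: Combination lock: dark steel block 46 mm (own x) x 110 mm (own y) x 45 mm high, loose, 0.35 to 0.55 kg. Origin: centre of its underside, z up. It starts in the cradle's pocket (2 mm play all round), underside 8 mm above the desk. On its top: the dial, centred 34 mm towards own -y, and the shackle, centred 28 mm towards own +y. It hangs from the shackle when that is lifted.
- dial_grip (a point): Point on the dial's axis, 15 mm above the lock's top face, mid-height of the grip bar. The dial: a disc 37 mm across with an upright bar across it, 10 mm wide, 36 mm long end to end (collides as a plain bar), from 6 to 24 mm above the lock's top. The pointed end with a fine line is the pointer. The frame's +y runs along the bar to the pointer.
- dial (a joint): Dial angle, rad: 0 when the pointer points at the shackle (lock's +y), growing counterclockwise from above; the bar's direction is lock +y turned by it. Range -0.12 to 2.25. Soft clicks (about 0.06 N m) into notches at 0, 0.7, 1.4, 2.1; let go between two it springs into the nearer. Starts in one of the last three. The shackle is free only within about 0.12 of 0.
- shackle_bow (a point): Middle of the shackle's bow, on the bar's centre line, 32 mm above the lock's top when shut (85 mm above the desk in the cradle). The shackle is a U of 8 mm round steel bar in the lock's own y-z plane: its level top bar runs along the lock's y for 24 mm, its legs are 36 mm apart (centre lines).
- shackle (a joint): How far the shackle is drawn up out of the lock, m: 0 shut, 0.020 fully open (a stop; lifting further raises the whole lock). It needs under 2 N, and sinks shut by its own weight if it is let go. With the dial not at 0 it comes up only about 2 mm.
- cradle: Fixed wooden stand that holds the lock and keeps it from turning: 68 mm (own x) x 132 mm (own y) x 28 mm high, with a pocket whose floor is 8 mm above the desk. Origin: centre of the underside.
- cashbox: Fixed grey steel cash box, 204 mm (own x) x 154 mm (own y), lid top 80 mm above the desk. Origin: centre of the underside. The hasp is on the lid near its own -x side.
- hasp_eye (a point): Top of the hasp eye on the cash box lid: a steel loop 30 mm wide standing up to 105 mm above the desk.
- tape_roll: Roll of paper tape lying flat, 80 mm across, 24 mm high; a bystander. Origin: centre of its underside.
- glue: Upright white glue bottle, 38 mm across, 120 mm tall; a bystander. Origin: centre of its underside.
- mug: White mug, 76 mm across, 90 mm tall; a bystander. Origin: centre of its underside.
- paint_jar: Small glass jar with a black cap, 56 mm across, 60 mm tall; a bystander. Origin: centre of its underside.
- stamp: Wooden hand stamp standing upright, 44 mm across, 72 mm tall; a bystander. Origin: centre of its underside.
- figure: White ceramic figurine, 52 mm across, 98 mm tall; a bystander. Origin: centre of its underside.
- note_block: Block of note paper, 75 x 75 x 30 mm; a bystander. Origin: centre of its underside.
There are look-alikes about, which are no part of the job. Several things have the shape of the cradle; the one meant has the colours described above.

How it is judged:
On the way, in this order (a step that is already met when the one before it is completed fails the run):
1. the dial is turned to its opening notch, pointer towards the shackle (value of joint dial below 0.14 rad and height (world z) of lock below 0.03 m), for 0.2 s.
2. the shackle is pulled open (value of joint shackle above 0.017 m), for 0.1 s.
At the end, for the whole second after the job is handed in: Held by the gripper: shackle at least 17 mm open; lock underside 108 to 250 mm above the desk, bow within 45 mm of the hasp eye seen from above, tilt under 0.4 rad, slower than 0.04 m/s, touching neither cash box nor cradle, through the last second (value of joint shackle above 0.017 m and height (world z) of lock between 0.108 and 0.25 m and horizontal distance between shackle_bow and hasp_eye below 0.045 m and angle between lock's own z axis and vertical below 0.4 rad and linear speed of lock below 0.04 m/s and contact force between the fingers and lock above 1 N and contact force between lock and cashbox below 0.05 N and contact force between lock and cradle below 0.05 N); the arm keeps its last pose, push and grip.
It fails at once if one of the other things on the desk is pushed more than 30 mm away (distance of any of tape_roll, glue, mug, paint_jar, stamp, figure, note_block from where it was at the start of the episode above 0.03 m).
It fails at once if one of the other things on the desk is tipped over (angle between any of tape_roll, glue, mug, paint_jar, stamp, figure, note_block's own z axis and vertical above 0.5 rad).
It also fails if it takes over 72 s, if anything falls off the work surface, if the arm or the gripper's body presses on something with over 40 N, if the wrist force passes 120 N, or if a joint passes its speed limit or range.

### The arm

A 7-joint arm with a two-finger parallel gripper is mounted at the origin on the work surface. World frame = base frame: x ahead of the robot, y to its left, z up, the work surface at z = 0. Lengths are in m, angles in rad, forces in N, time in s.
With the tool pointing down it reaches from about 0.425 to 0.95 m from the base axis. Payload 4.7 kg.
Tool frame: the origin (TCP) lies at the very end of the fingers, on their centre line; the grasp point (between the pads) lies 19 mm behind it (robot.pinch_z is the distance from the TCP to the grasp point, in m); z points along the fingers, y is the direction in which the jaws open and shut (so a half turn about z gives the same grasp; the last joint's range is limited). The gripper opens to 87 mm and grips with 3 to 60 N. Pads are 19 mm wide; open, the fingers measure 117 mm over their backs; the gripper's body (75 mm by 190 mm) begins 51 mm behind the grasp point.
Start: joints at [1.099, 0.469, -0.049, 1.532, 0.024, 1.141, -0.082], TCP at [0.289, -0.61, 0.183] pointing down, gripper open.
Joint ranges: [-2.59, 2.59], [-0.33, 1.99], [-1.39, 1.29], [0.1, 2.45], [-1.04, 4.18], [0.21, 1.99], [-2.66, 2.66]. Speed limits (rad/s): [2.57, 2.57, 3.14, 3.14, 3.14, 3.14, 3.14].

### API

Orientations are given as a rotation vector (axis times angle).
In Python, from station import robot gives the robot as it stands.
- The arm moves only by the tool play_rows, never from a script. Its argument "increments" is a list of rows, each an object with "dp": the shift along the tool's x, y, z as a fraction of full scale, a list of three; "rotation": the turn, a rotation vector about the tool's x, y, z as a fraction of full scale, a list of three. In form: [{"dp": [tx, ty, tz], "rotation": [wx, wy, wz]}, ...]. A call has exactly 10 rows; each row is the pose to reach, as a shift and turn from the pose commanded when the call began, along the tool's axes at that moment, turning the shorter way round; what a row does not reach only later rows make up. Full scale, the value 1, is 0.5 m for a shift and 180 degrees for a turn. A row lasts 1/8 s, in which the tool goes at most 62.5 mm and 10.7 degrees, less where a joint would pass 70% of its speed; a pose out of reach is approached as far as the arm can. A call with a number of a shift or a turn outside -1 to 1 is refused whole. A call with a gripper value outside its range is refused whole. "hand" is the closure in counts, from 0 (fully open) to 255 (shut), set as the call begins (left out, the last holds). The fingers move at their own pace and stop on an object; "grip_force" is the grip in N (left out, the last holds). Time passes only in rows, so rows that repeat a pose let the fingers close, or fill a call up. It gives the time, the measured TCP pose, the force and the opening at its end, in the units of the state.
- robot.get_state(): the state, without advancing time (a new reading comes with each control period).
- robot.read_camera(name): name is "side" or "top"; returns a dict with "color" (480x640x3 uint8, blue, green, red), "fx", "fy", "cx", "cy" (pixels), "extrinsics" (4x4, takes a point from camera to world coordinates). Camera axes: x right, y down, z forward; pixel columns grow to the right and rows downward; lengths in m; the calibration is good to about 2 mm. A picture is of the moment at which its call begins. There is no depth.
- robot.close_job(): hands the job in, once; it reports no verdict.
The state is a dict: "t": time; "q": joint angles; "qvel": joint speeds; "joint_torque": joint torques, N m; "tcp_pos": TCP position; "tool_rot": TCP orientation; "wrist_force": force on the tool from outside, world axes, zero at the start; "ft_torque": the same for the moment, N m; "gripper_width": finger opening in m.
Only numpy, scipy, OpenCV 4.12 (cv2) and the standard library are available. Lean on these libraries where they do the work, as an engineer would, in place of code of your own. Each camera call takes 0.05 s, during which the arm holds its last target. There are 200 camera calls.

## Working session

There is one attempt and no reset: what is moved stays moved. The work goes in short steps, Python scripts to look and compute and a tool call to move; the robot and the scene stay as the last step left them, time stands still between calls to the robot, and variables do not carry over. Pictures are saved under pics/ and viewed, about 8 in all and at most 12, crops included, and the job is handed in when it is done.

Besides the shell and the picture viewer there is one more tool, called after "Call:" as name([rows], argument=value, ...), one row to a line, values as JSON. play_rows: Moves the arm, as the interface text tells. Its arguments: {"type":"object","properties":{"increments":{"type":"array","items":{"type":"object","properties":{"dp":{"type":"array","items":{"type":"number","minimum":-1,"maximum":1}},"rotation":{"type":"array","items":{"type":"number","minimum":-1,"maximum":1}}}}},"hand":{"type":"number"},"grip_force":{"type":"number"}},"required":["increments"]}

```bash
mkdir -p pics && cat > h.py <<'E'
import numpy as np, cv2
from scipy.spatial.transform import Rotation as R
from station import robot
def cam(n):
    c=robot.read_camera(n); c['K']=np.array([[c['fx'],0,c['cx']],[0,c['fy'],c['cy']],[0,0,1]]); return c
def ray(c,u,v):
    E=np.array(c['extrinsics']); d=E[:3,:3]@np.array([(u-c['cx'])/c['fx'],(v-c['cy'])/c['fy'],1]); return E[:3,3],d
def onz(c,u,v,z):
    o,d=ray(c,u,v); return o+d*(z-o[2])/d[2]
def proj(c,p):
    E=np.array(c['extrinsics']); q=E[:3,:3].T@(np.array(p)-E[:3,3]); return c['fx']*q[0]/q[2]+c['cx'],c['fy']*q[1]/q[2]+c['cy']
def st():
    s=robot.get_state(); print('t',s['t'],'tcp',np.round(s['tcp_pos'],4),'rv',np.round(s['tool_rot'],4),'F',np.round(s['wrist_force'],2),'T',np.round(s['ft_torque'],2),'w',s['gripper_width']); return s
E
python3 - <<'E'
from h import *
s=st(); print(R.from_rotvec(s['tool_rot']).as_matrix().round(3))
for n in('top','side'):
    c=cam(n); cv2.imwrite(f'pics/{n}0.png',c['color']); print(n,c['fx'],np.array(c['extrinsics']).round(3).tolist())
E
```

```text
t 0.0 tcp [ 0.2889 -0.6093  0.1816] rv [-3.0631e+00 -6.8950e-01  8.0000e-04] F [0.45 0.98 0.42] T [ 0.05 -0.02 -0.06] w 0.08711455351568978
[[ 0.904  0.428 -0.001]
 [ 0.428 -0.904  0.002]
 [-0.    -0.002 -1.   ]]
top 434.71180753924074 [[-0.116, -0.972, 0.206, 0.343], [-0.993, 0.114, -0.021, 0.047], [-0.003, -0.207, -0.978, 1.094], [0.0, 0.0, 0.0, 1.0]]
side 524.0162693954276 [[-0.823, -0.398, 0.404, 0.097], [-0.567, 0.593, -0.572, 0.688], [-0.012, -0.7, -0.714, 0.897], [0.0, 0.0, 0.0, 1.0]]
```

View pics/top0.png

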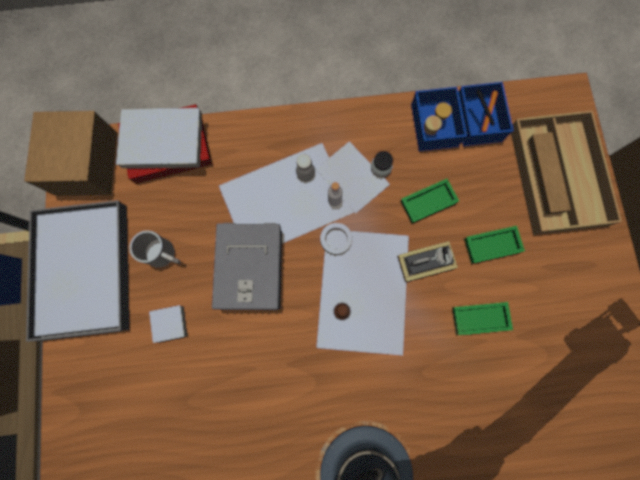

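View pics/side0.png

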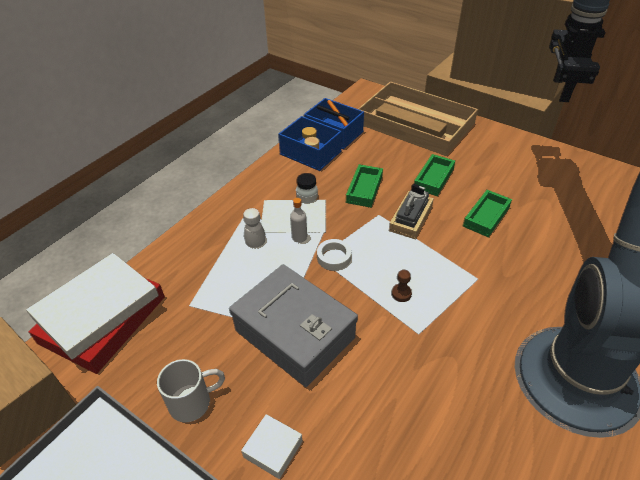

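Top view: the cradle-shaped things are a wooden one at (428,261) and green trays at (430,201), (494,245) and (482,318). The wooden one fits, since it has the dark lock in it. The hasp is at top (245,290) and side (317,324). I'll confirm with an enlarged crop.

```bash
python3 - <<'E'
from h import *
a=cv2.imread('pics/top0.png')[232:292,390:470]; b=cv2.imread('pics/side0.png')[175:245,380:445]
c=cv2.imread('pics/side0.png')[305:345,292:342]; d=cv2.imread('pics/top0.png')[270:310,225:275]
f=lambda i,w,h: cv2.resize(i,(w,h),interpolation=cv2.INTER_CUBIC)
row1=np.hstack([f(a,440,330),f(b,306,330)]); row2=np.hstack([f(c,312,250),f(d,312,250),np.zeros((250,122,3),np.uint8)])
cv2.imwrite('pics/crop1.png',np.vstack([row1,row2]))
E
```

```text
(no output)
```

View pics/crop1.png

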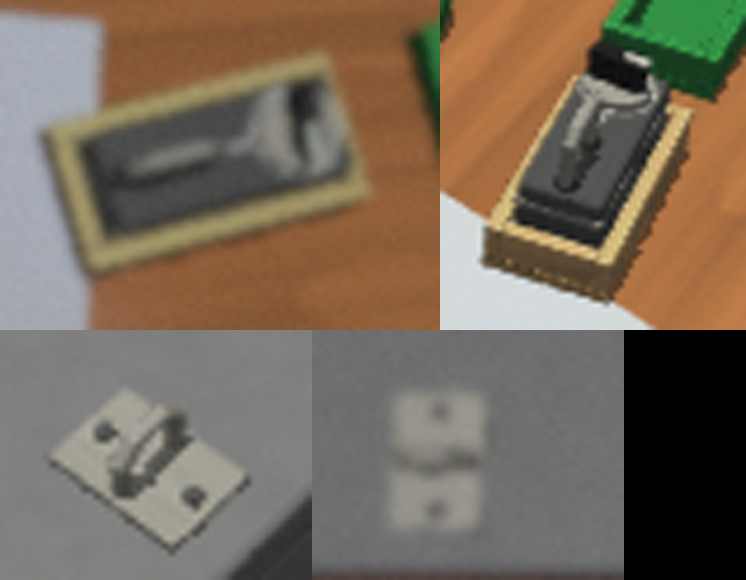

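```bash
python3 - <<'E'
from h import *
T=cam('top'); S=cam('side')
def wood(c,box):
    x0,y0,x1,y1=box; im=c['color']; hsv=cv2.cvtColor(im,cv2.COLOR_BGR2HSV)
    m=np.zeros(im.shape[:2],np.uint8)
    sub=hsv[y0:y1,x0:x1]; m[y0:y1,x0:x1]=cv2.inRange(sub,(16,50,90),(32,200,255)); return m
m=wood(T,(390,232,470,292)); cs,_=cv2.findContours(m,cv2.RETR_EXTERNAL,cv2.CHAIN_APPROX_NONE)
k=max(cs,key=lambda a:cv2.contourArea(cv2.convexHull(a)))[:,0]
P=np.array([onz(T,u,v,.028)[:2] for u,v in k],np.float32)*1000
r=cv2.minAreaRect(P); print('cradle rect mm',r); print(cv2.boxPoints(r).round())
c0=np.array(r[0])/1000; bx=cv2.boxPoints(r); e=[bx[1]-bx[0],bx[2]-bx[1]]; l=max(e,key=np.linalg.norm); l=l/np.linalg.norm(l)
if l[1]<0:l=-l
ang=np.arctan2(l[1],l[0]); print('lock y dir',l,'ang',ang,'yaw',ang-np.pi/2)
bow=c0+.028*l; dial=c0-.034*l; print('bow',bow,'dial',dial)
for n,c in(('top',T),('side',S)):
    print(n,'dial px',proj(c,[*dial,.077]),'bow px',proj(c,[*bow,.085]))
    u,v=map(int,np.round(proj(c,[*dial,.072]))); g=cv2.cvtColor(c['color'],cv2.COLOR_BGR2GRAY)[v-14:v+15,u-14:u+15]
    mm=np.uint8(g<55)*255; q,lab,stt,cen=cv2.connectedComponentsWithStats(mm)
    for i in range(1,q):
        if stt[i,4]<8: continue
        ys,xs=np.where(lab==i); W=np.array([onz(c,x+u-14,y+v-14,.077)[:2] for x,y in zip(xs,ys)])
        w=W-W.mean(0); ev,V=np.linalg.eigh(w.T@w/len(w)); d=V[:,1]
        print(n,'blob',stt[i],W.mean(0).round(4),np.sqrt(ev)*1000,'bar angle rel lock y (mod pi)',(np.arctan2(d[1],d[0])-ang)%np.pi)
    big=cv2.resize(c['color'][v-20:v+21,u-20:u+21],(390,390),interpolation=cv2.INTER_CUBIC)
    cv2.imwrite(f'pics/d_{n}.png',big)
cv2.imwrite('pics/dial1.png',np.hstack([cv2.imread('pics/d_top.png'),cv2.imread('pics/d_side.png')]))
# hasp
for n,c,bb in(('top',T,(225,270,275,310)),('side',S,(292,305,342,345))):
    x0,y0,x1,y1=bb; h=cv2.cvtColor(c['color'],cv2.COLOR_BGR2HSV)[y0:y1,x0:x1]; g=h[...,2]
    mm=np.uint8(g>135)*255; mm=cv2.morphologyEx(mm,cv2.MORPH_CLOSE,np.ones((7,7)))
    cs,_=cv2.findContours(mm,cv2.RETR_EXTERNAL,cv2.CHAIN_APPROX_NONE); k=max(cs,key=cv2.contourArea)[:,0]
    P=np.array([onz(c,u+x0,v+y0,.082)[:2] for u,v in k],np.float32); print(n,'hasp plate',cv2.minAreaRect(P*1000))
E
```

```text
cradle rect mm ((471.51483154296875, -214.42648315429688), (72.29356384277344, 134.98922729492188), 8.133967399597168)
[[ 426. -153.]
 [ 445. -286.]
 [ 517. -276.]
 [ 498. -142.]]
lock y dir [-0.14148806  0.9899399 ] ang 1.7127608 yaw 0.14196444
bow [ 0.46755317 -0.18670816] dial [ 0.47632543 -0.24808444]
top dial px (np.float64(445.6834332216763), np.float64(254.0785245298713)) bow px (np.float64(421.3413769769542), np.float64(260.20452177566926))
top blob [12  7  4  8 23] [ 0.4859 -0.2469] [2.46363337 4.33973143] bar angle rel lock y (mod pi) 1.133659577301021
side dial px (np.float64(418.7155239362796), np.float64(186.193605529605)) bow px (np.float64(410.302704932595), np.float64(198.83962496276303))
side blob [15  0  6  6 15] [ 0.4873 -0.2847] [1.57715818 7.56015705] bar angle rel lock y (mod pi) 3.087067509734955
side blob [  7   7  22  14 168] [ 0.4681 -0.2453] [11.17417579 14.74281371] bar angle rel lock y (mod pi) 1.652625919382512
side blob [20 21  4  8  9] [ 0.4419 -0.2172] [0.71902253 8.73276389] bar angle rel lock y (mod pi) 0.02310976208285176
top hasp plate ((445.5672607421875, 230.8695526123047), (30.241981506347656, 49.14667510986328), 85.44482421875)
side hasp plate ((445.93017578125, 229.64317321777344), (35.76313018798828, 49.966835021972656), 83.79487609863281)
```

View pics/dial1.png

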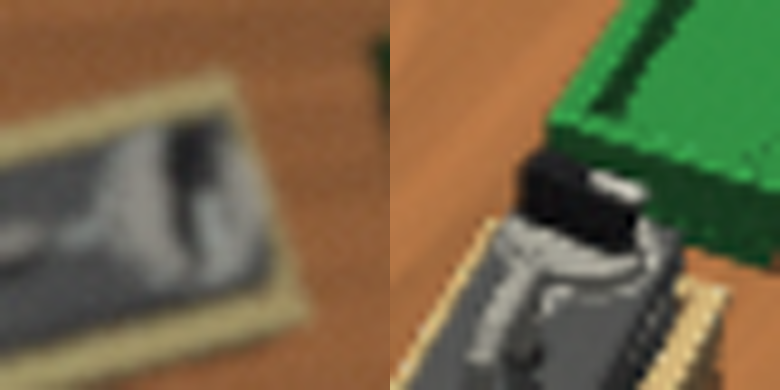

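The crops show the grey lock in the wooden cradle. Its pointer line (light stripe) is at the bottom (-x) end, so the dial is at about 1.4. The hasp plate agrees between the two views at (0.4457, 0.230). I'll move above the dial with jaw axis angle 1.542 rad. The opening has to be about 40 mm so the fingers clear the shackle.

```bash
cat >> h.py <<'E'
def go(p,ya):
    "print dp/rotation fractions from current pose to TCP p, tool pointing down with jaw axis at world angle ya"
    s=st(); A=R.from_rotvec(s['tool_rot']); y=np.array([np.cos(ya),np.sin(ya),0]); z=np.array([0,0,-1.])
    B=R.from_matrix(np.column_stack([np.cross(y,z),y,z]))
    print('dp',(A.inv().apply(np.array(p)-s['tcp_pos'])/.5).round(4),'rot',((A.inv()*B).as_rotvec()/np.pi).round(4),'q',np.round(s['q'],2))
E
python3 -c "
from h import *
go([.477,-.249,.16],1.542)"
```

```text
t 0.2 tcp [ 0.289  -0.6095  0.182 ] rv [-3.0638e+00 -6.8960e-01  5.0000e-04] F [-0.49 -0.06 -0.22] T [ 0.01 -0.02  0.01] w 0.08718889650571142
dp [ 0.6486 -0.4904  0.0445] rot [-1.000e-04 -5.000e-04 -8.499e-01] q [ 1.1   0.47 -0.05  1.53  0.02  1.14 -0.08]
```

Call:
play_rows([
  {"dp": [0.065, -0.049, 0.0], "rotation": [0, 0, -0.05]},
  {"dp": [0.13, -0.098, 0.0], "rotation": [0, 0, -0.1]},
  {"dp": [0.195, -0.147, 0.0], "rotation": [0, 0, -0.15]},
  {"dp": [0.26, -0.196, 0.0], "rotation": [0, 0, -0.2]},
  {"dp": [0.325, -0.245, 0.0], "rotation": [0, 0, -0.25]},
  {"dp": [0.39, -0.294, 0.0], "rotation": [0, 0, -0.3]},
  {"dp": [0.455, -0.343, 0.0], "rotation": [0, 0, -0.35]},
  {"dp": [0.52, -0.392, 0.01], "rotation": [0, 0, -0.4]},
  {"dp": [0.585, -0.441, 0.02], "rotation": [0, 0, -0.45]},
  {"dp": [0.649, -0.49, 0.03], "rotation": [0, 0, -0.5]},
], hand=138, grip_force=20)

```text
t: 1.45
tcp_pos: [0.4779, -0.2484, 0.1676]
tool_rot: [1.673, 2.659, -0.0]
wrist_force: [-0.7, -0.5, -0.9]
gripper_width: 0.0395
```

```bash
python3 -c "
from h import *
go([.477,-.249,.12],1.542)"
```

```text
t 1.45 tcp [ 0.4779 -0.2484  0.1676] rv [ 1.6725e+00  2.6590e+00 -3.0000e-04] F [-0.69 -0.48 -0.89] T [ 0.04 -0.12 -0.01] w 0.03954365586155314
dp [-0.0004 -0.0022  0.0951] rot [-1.000e-04  1.000e-04 -3.483e-01] q [ 0.82  0.31 -0.51  1.85  0.17  1.03  0.68]
```

Call:
play_rows([
  {"dp": [0, -0.001, 0.01], "rotation": [0, 0, -0.045]},
  {"dp": [0, -0.002, 0.02], "rotation": [0, 0, -0.09]},
  {"dp": [0, -0.002, 0.03], "rotation": [0, 0, -0.135]},
  {"dp": [0, -0.002, 0.04], "rotation": [0, 0, -0.18]},
  {"dp": [0, -0.002, 0.05], "rotation": [0, 0, -0.225]},
  {"dp": [0, -0.002, 0.06], "rotation": [0, 0, -0.27]},
  {"dp": [0, -0.002, 0.07], "rotation": [0, 0, -0.315]},
  {"dp": [0, -0.002, 0.08], "rotation": [0, 0, -0.348]},
  {"dp": [0, -0.002, 0.095], "rotation": [0, 0, -0.348]},
  {"dp": [0, -0.002, 0.095], "rotation": [0, 0, -0.348]},
])

```text
t: 2.7
tcp_pos: [0.476, -0.2498, 0.1194]
tool_rot: [-0.057, -3.14, -0.001]
wrist_force: [-0.5, -0.7, 0.8]
gripper_width: 0.0397
```

```bash
python3 - <<'E'
from h import *
go([.477,-.249,.062],1.542)
f=lambda i:cv2.resize(i,(390,390),interpolation=cv2.INTER_CUBIC)
T=cam('top');S=cam('side'); o=[]
for c in(T,S):
    u,v=map(int,proj(c,[.475,-.23,.08])); print(u,v); o.append(f(c['color'][v-32:v+33,u-32:u+33]))
cv2.imwrite('pics/pre1.png',np.hstack(o))
E
```

```text
t 2.7 tcp [ 0.476  -0.2498  0.1194] rv [-5.7000e-02 -3.1397e+00 -1.0000e-03] F [-0.52 -0.65  0.77] T [ 0.09 -0.18 -0.02] w 0.039718796791747106
dp [-0.0022  0.0016  0.1149] rot [ 0.0002 -0.0004 -0.0024] q [ 0.97  0.4  -0.71  1.9   0.32  0.96  1.64]
438 255
415 189
```

View pics/pre1.png

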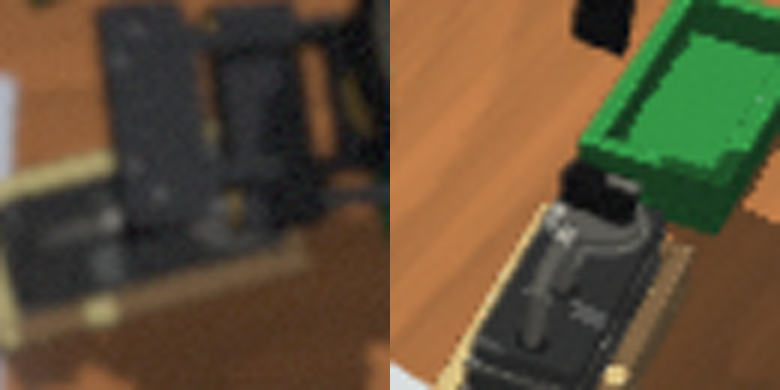

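The gripper is above the dial in both views, and the bar under it still runs along x. I'll descend to z 0.062 and then close.

Call:
play_rows([
  {"dp": [-0.001, 0.001, 0.015], "rotation": [0, 0, 0]},
  {"dp": [-0.002, 0.002, 0.03], "rotation": [0, 0, 0]},
  {"dp": [-0.002, 0.002, 0.045], "rotation": [0, 0, 0]},
  {"dp": [-0.002, 0.002, 0.06], "rotation": [0, 0, 0]},
  {"dp": [-0.002, 0.002, 0.075], "rotation": [0, 0, 0]},
  {"dp": [-0.002, 0.002, 0.09], "rotation": [0, 0, 0]},
  {"dp": [-0.002, 0.002, 0.1], "rotation": [0, 0, 0]},
  {"dp": [-0.002, 0.002, 0.108], "rotation": [0, 0, 0]},
  {"dp": [-0.002, 0.002, 0.115], "rotation": [0, 0, 0]},
  {"dp": [-0.002, 0.002, 0.115], "rotation": [0, 0, 0]},
])

```text
t: 4.05
tcp_pos: [0.4775, -0.2489, 0.0625]
tool_rot: [-0.054, -3.141, -0.0]
wrist_force: [-0.7, -0.0, -0.3]
gripper_width: 0.0402
```

Call:
play_rows([
  {"dp": [0, 0, 0], "rotation": [0, 0, 0]},
  {"dp": [0, 0, 0], "rotation": [0, 0, 0]},
  {"dp": [0, 0, 0], "rotation": [0, 0, 0]},
  {"dp": [0, 0, 0], "rotation": [0, 0, 0]},
  {"dp": [0, 0, 0], "rotation": [0, 0, 0]},
  {"dp": [0, 0, 0], "rotation": [0, 0, 0]},
  {"dp": [0, 0, 0], "rotation": [0, 0, 0]},
  {"dp": [0, 0, 0], "rotation": [0, 0, 0]},
  {"dp": [0, 0, 0], "rotation": [0, 0, 0]},
  {"dp": [0, 0, 0], "rotation": [0, 0, 0]},
], hand=255, grip_force=15)

```text
t: 5.3
tcp_pos: [0.4776, -0.249, 0.0626]
tool_rot: [0.055, 3.141, -0.0]
wrist_force: [-0.4, 0.3, -0.0]
gripper_width: 0.0003
```

```bash
python3 - <<'E'
from h import *
go([.477,-.249,.062],.142)
E
```

```text
t 5.3 tcp [ 0.4776 -0.249   0.0626] rv [ 0.0546  3.141  -0.    ] F [-0.44  0.25 -0.03] T [ 0.1  -0.18 -0.  ] w 0.000307084384191215
dp [ 0.0013 -0.0001  0.0013] rot [0.     0.     0.4437] q [ 0.92  0.48 -0.67  1.95  0.39  0.85  1.58]
```

The fingers shut on nothing, so I need to look.

```bash
python3 - <<'E'
from h import *
f=lambda i:cv2.resize(i,(390,390),interpolation=cv2.INTER_CUBIC)
T=cam('top');S=cam('side'); o=[]
for c in(T,S):
    print('tcp px',proj(c,[.4776,-.249,.0626]))
    u,v=map(int,proj(c,[.475,-.23,.08])); print(u,v); o.append(f(c['color'][v-32:v+33,u-32:u+33]))
cv2.imwrite('pics/pre2.png',np.hstack(o))
E
```

```text
tcp px (np.float64(444.3878679115538), np.float64(254.4861226942966))
438 255
tcp px (np.float64(417.7399722600361), np.float64(190.35485614396978))
415 189
```

View pics/pre2.png

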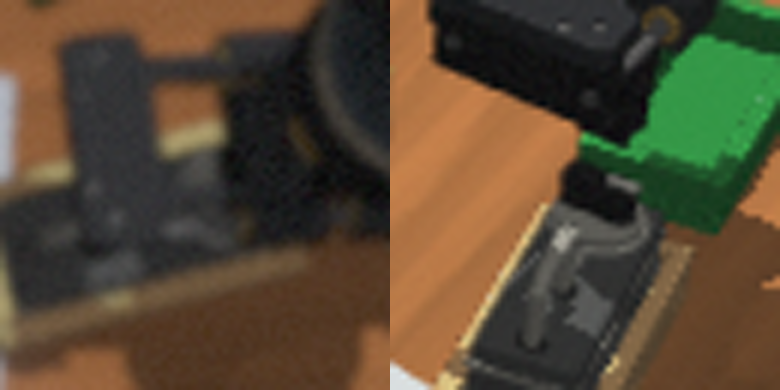

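```bash
python3 - <<'E'
from h import *
S=cam('side'); c=S; E=np.array(c['extrinsics']); print(c['cx'],c['cy'],E[:3,3],E[:3,2])
u,v=418,175; x0,y0=u-50,v-45; im=c['color'][y0:y0+80,x0:x0+100]
im=cv2.resize(im,(800,640),interpolation=cv2.INTER_CUBIC)[:600]
for p,col in(([.4776,-.249,.0626],(0,0,255)),([.4776,-.249,.131],(0,255,255)),([.4776,-.154,.131],(255,0,255)),([.4776,-.344,.131],(255,255,0))):
    q=proj(c,p); print(p,q); cv2.circle(im,(int((q[0]-x0)*8),int((q[1]-y0)*8)),5,col,1)
print('pre1 tcp',proj(c,[.476,-.2498,.1194]))
cv2.imwrite('pics/side2.png',im)
E
```

```text
324.6654808090496 240.57261036207194 [0.09710539 0.68811906 0.89663648] [ 0.40415865 -0.57167829 -0.71403061]
[0.4776, -0.249, 0.0626] (np.float64(417.7399722600361), np.float64(190.35485614396978))
[0.4776, -0.249, 0.131] (np.float64(421.0760134106295), np.float64(168.07439420761963))
[0.4776, -0.154, 0.131] (np.float64(401.6073462849722), np.float64(189.70605245540284))
[0.4776, -0.344, 0.131] (np.float64(438.9060510275279), np.float64(148.26341907591328))
pre1 tcp (np.float64(421.2523495996166), np.float64(172.03444054346068))
```

View pics/side2.png

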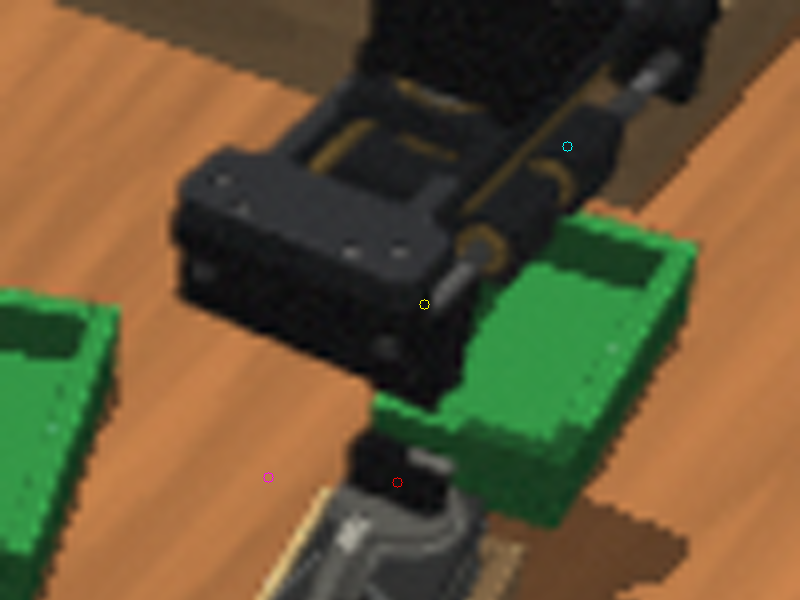

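```bash
python3 - <<'E'
from h import *
for n in('side','top'):
    c=cam(n)
    for z in(.05,.1,.183,.25,.3): print(n,z,np.round(proj(c,[.289,-.61,z]),1), end=' ')
    print('base axis',[np.round(proj(c,[0,0,z]),0) for z in(0,.2,.3)])
im=cv2.imread('pics/side0.png')[0:130,500:640]; cv2.imwrite('pics/st.png',cv2.resize(im,(560,520)))
E
```

```text
side 0.05 [541.2 147.4] side 0.1 [546.5 131.8] side 0.183 [556.1 104.1] side 0.25 [564.4  79.8] side 0.3 [571.   60.5] base axis [array([578., 377.]), array([619., 314.]), array([645., 273.])]
top 0.05 [608.  316.3] top 0.1 [622.  315.8] top 0.183 [648.7 314.9] top 0.25 [674. 314.] top 0.3 [695.7 313.3] base axis [array([366., 475.]), array([375., 511.]), array([381., 537.])]
```

View pics/st.png

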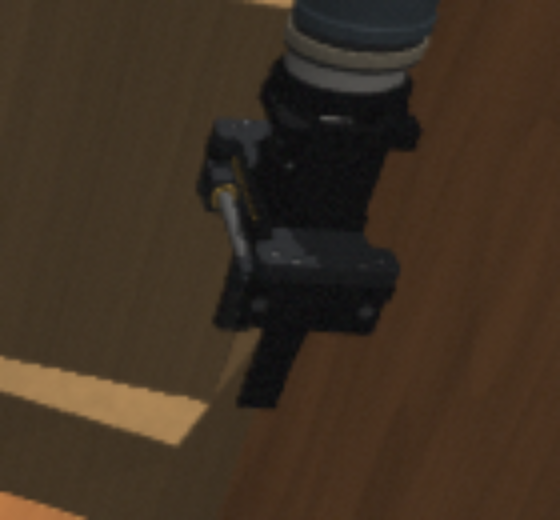

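```bash
python3 - <<'E'
from h import *
T=cam('top');S=cam('side')
print('start near tip proj',proj(S,[.2706,-.571,.183]),'far',proj(S,[.307,-.649,.183]),'obs 564.5,101')
for z in(.13,.16,.19): 
    print(z,'top block',onz(T,423.5,247,z)[:2].round(3),[onz(T,u,v,z)[:2].round(3).tolist() for u,v in((416,230),(431,265))])
    print(z,'side block bottom L,R',onz(S,390.5,166,z)[:2].round(3),onz(S,423,181,z)[:2].round(3))
    print('start body bottom L,R',onz(S,555,82,z+.12)[:2].round(3),onz(S,594,82,z+.12)[:2].round(3))
E
```

```text
start near tip proj (np.float64(558.5355867642492), np.float64(113.22856131066602)) far (np.float64(553.8382561209781), np.float64(95.36594784149716)) obs 564.5,101
0.13 top block [ 0.491 -0.186] [[0.532, -0.175], [0.449, -0.196]]
0.13 side block bottom L,R [ 0.542 -0.217] [ 0.452 -0.21 ]
start body bottom L,R [ 0.305 -0.587] [ 0.226 -0.638]
0.16 top block [ 0.486 -0.179] [[0.526, -0.168], [0.446, -0.188]]
0.16 side block bottom L,R [ 0.525 -0.182] [ 0.438 -0.174]
start body bottom L,R [ 0.295 -0.528] [ 0.22  -0.577]
0.19 top block [ 0.482 -0.171] [[0.52, -0.162], [0.442, -0.181]]
0.19 side block bottom L,R [ 0.507 -0.146] [ 0.424 -0.139]
start body bottom L,R [ 0.285 -0.469] [ 0.214 -0.515]
```

The fingertip images, both at the start pose and now, sit about 35–40 mm higher than the reported TCP projects. The gripper body shows the same offset. So the real tips were above the bar. I'll reopen to 40 mm, go down in small steps and watch the force.

Call:
play_rows([
  {"dp": [0, 0, 0], "rotation": [0, 0, 0]},
  {"dp": [0, 0, 0], "rotation": [0, 0, 0]},
  {"dp": [0, 0, 0], "rotation": [0, 0, 0]},
  {"dp": [0, 0, 0], "rotation": [0, 0, 0]},
  {"dp": [0, 0, 0.006], "rotation": [0, 0, 0]},
  {"dp": [0, 0, 0.014], "rotation": [0, 0, 0]},
  {"dp": [0, 0, 0.022], "rotation": [0, 0, 0]},
  {"dp": [0, 0, 0.03], "rotation": [0, 0, 0]},
  {"dp": [0, 0, 0.035], "rotation": [0, 0, 0]},
  {"dp": [0, 0, 0.035], "rotation": [0, 0, 0]},
], hand=138)

```text
t: 6.9
tcp_pos: [0.4775, -0.2489, 0.0449]
tool_rot: [-0.054, -3.141, -0.0]
wrist_force: [-0.1, 0.1, -0.1]
gripper_width: 0.0397
```

Call:
play_rows([
  {"dp": [0, 0, 0], "rotation": [0, 0, 0]},
  {"dp": [0, 0, 0], "rotation": [0, 0, 0]},
  {"dp": [0, 0, 0], "rotation": [0, 0, 0]},
  {"dp": [0, 0, 0], "rotation": [0, 0, 0]},
  {"dp": [0, 0, 0], "rotation": [0, 0, 0]},
  {"dp": [0, 0, 0], "rotation": [0, 0, 0]},
  {"dp": [0, 0, 0], "rotation": [0, 0, 0]},
  {"dp": [0, 0, 0], "rotation": [0, 0, 0]},
  {"dp": [0, 0, 0], "rotation": [0, 0, 0]},
  {"dp": [0, 0, 0], "rotation": [0, 0, 0]},
], hand=255, grip_force=10)

```text
t: 8.15
tcp_pos: [0.4776, -0.249, 0.0452]
tool_rot: [0.055, 3.141, -0.0]
wrist_force: [0.1, -0.7, -0.2]
gripper_width: 0.0005
```

```bash
python3 - <<'E'
from h import *
st()
T=cam('top');S=cam('side')
f=lambda i,w,h:cv2.resize(i,(w,h),interpolation=cv2.INTER_CUBIC)
cv2.imwrite('pics/s3.png',np.hstack([f(S['color'][120:230,360:460],500,550),f(T['color'][200:310,400:460],300,550)]))
E
```

```text
t 8.15 tcp [ 0.4776 -0.249   0.0452] rv [ 0.0546  3.141  -0.    ] F [ 0.06 -0.72 -0.23] T [ 0.1  -0.11 -0.01] w 0.00047829163333494774
```

View pics/s3.png

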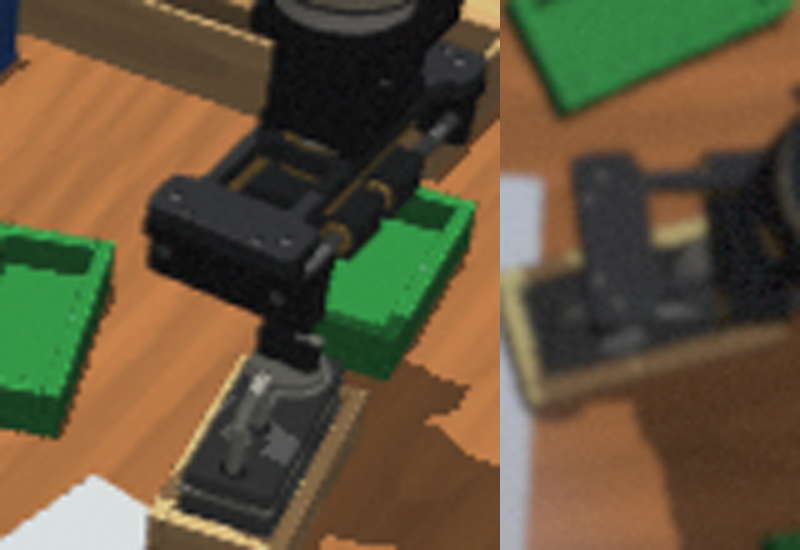

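The left panel (side) shows the closed finger ending just above the bar's top at about (283,325), slightly left of the bar's middle. The real tips are therefore at about 0.078 or a little above, while the TCP reads 0.045. I'll reopen and descend 15 mm.

Call:
play_rows([
  {"dp": [0, 0, 0], "rotation": [0, 0, 0]},
  {"dp": [0, 0, 0], "rotation": [0, 0, 0]},
  {"dp": [0, 0, 0], "rotation": [0, 0, 0]},
  {"dp": [0, 0, 0], "rotation": [0, 0, 0]},
  {"dp": [0, 0, 0.006], "rotation": [0, 0, 0]},
  {"dp": [0, 0, 0.012], "rotation": [0, 0, 0]},
  {"dp": [0, 0, 0.018], "rotation": [0, 0, 0]},
  {"dp": [0, 0, 0.024], "rotation": [0, 0, 0]},
  {"dp": [0, 0, 0.03], "rotation": [0, 0, 0]},
  {"dp": [0, 0, 0.03], "rotation": [0, 0, 0]},
], hand=138)

```text
t: 9.5
tcp_pos: [0.4775, -0.2489, 0.0299]
tool_rot: [-0.055, -3.141, -0.0]
wrist_force: [1.2, -0.0, -0.2]
gripper_width: 0.0399
```

Call:
play_rows([
  {"dp": [0, 0, 0.001], "rotation": [0, 0, 0]},
  {"dp": [0, 0, 0.002], "rotation": [0, 0, 0]},
  {"dp": [0, 0, 0.003], "rotation": [0, 0, 0]},
  {"dp": [0, 0, 0.004], "rotation": [0, 0, 0]},
  {"dp": [0, 0, 0.005], "rotation": [0, 0, 0]},
  {"dp": [0, 0, 0.006], "rotation": [0, 0, 0]},
  {"dp": [0, 0, 0.006], "rotation": [0, 0, 0]},
  {"dp": [0, 0, 0.006], "rotation": [0, 0, 0]},
  {"dp": [0, 0, 0.006], "rotation": [0, 0, 0]},
  {"dp": [0, 0, 0.006], "rotation": [0, 0, 0]},
])

```text
t: 10.75
tcp_pos: [0.4777, -0.249, 0.0272]
tool_rot: [0.055, 3.141, -0.0]
wrist_force: [0.0, -0.1, 0.0]
gripper_width: 0.0399
```

Call:
play_rows([
  {"dp": [0, 0, 0], "rotation": [0, 0, 0]},
  {"dp": [0, 0, 0], "rotation": [0, 0, 0]},
  {"dp": [0, 0, 0], "rotation": [0, 0, 0]},
  {"dp": [0, 0, 0], "rotation": [0, 0, 0]},
  {"dp": [0, 0, 0], "rotation": [0, 0, 0]},
  {"dp": [0, 0, 0], "rotation": [0, 0, 0]},
  {"dp": [0, 0, 0], "rotation": [0, 0, 0]},
  {"dp": [0, 0, 0], "rotation": [0, 0, 0]},
  {"dp": [0, 0, 0], "rotation": [0, 0, 0]},
  {"dp": [0, 0, 0], "rotation": [0, 0, 0]},
], hand=255, grip_force=10)

```text
t: 12.0
tcp_pos: [0.4776, -0.2491, 0.0272]
tool_rot: [0.055, 3.141, -0.0]
wrist_force: [0.4, -1.4, 0.2]
gripper_width: 0.0098
```

```bash
python3 - <<'E'
from h import *
go([.477,-.249,.027],.142)
E
```

```text
t 12.0 tcp [ 0.4776 -0.2491  0.0272] rv [ 5.470e-02  3.141e+00 -4.000e-04] F [ 0.43 -1.44  0.19] T [-0.18 -0.1   0.  ] w 0.009817227318211833
dp [0.0013 0.0002 0.0004] rot [-0.000e+00  1.000e-04  4.437e-01] q [ 0.89  0.52 -0.64  1.97  0.44  0.78  1.54]
```

The bar is gripped at 9.8 mm. Now I'll turn it clockwise 80°, which is positive about the tool's downward z, in two calls.

Call:
play_rows([
  {"dp": [0, 0, 0], "rotation": [0, 0, 0.022]},
  {"dp": [0, 0, 0], "rotation": [0, 0, 0.044]},
  {"dp": [0, 0, 0], "rotation": [0, 0, 0.066]},
  {"dp": [0, 0, 0], "rotation": [0, 0, 0.088]},
  {"dp": [0, 0, 0], "rotation": [0, 0, 0.11]},
  {"dp": [0, 0, 0], "rotation": [0, 0, 0.132]},
  {"dp": [0, 0, 0], "rotation": [0, 0, 0.154]},
  {"dp": [0, 0, 0], "rotation": [0, 0, 0.176]},
  {"dp": [0, 0, 0], "rotation": [0, 0, 0.2]},
  {"dp": [0, 0, 0], "rotation": [0, 0, 0.223]},
], grip_force=15)

```text
t: 13.25
tcp_pos: [0.4775, -0.2491, 0.027]
tool_rot: [-1.133, -2.93, 0.0]
wrist_force: [-0.9, -1.6, -2.0]
gripper_width: 0.0096
```

```bash
python3 - <<'E'
from h import *
go([.477,-.249,.027],.142)
E
```

```text
t 13.25 tcp [ 0.4775 -0.2491  0.027 ] rv [-1.1329e+00 -2.9301e+00  2.0000e-04] F [-0.88 -1.63 -1.99] T [-0.24 -0.07  0.04] w 0.009561476552238496
dp [ 0.0008 -0.0005  0.0001] rot [-1.000e-04  0.000e+00  2.199e-01] q [ 0.76  0.49 -0.46  1.98  0.31  0.75  0.95]
```

Call:
play_rows([
  {"dp": [0, 0, 0], "rotation": [0, 0, 0.025]},
  {"dp": [0, 0, 0], "rotation": [0, 0, 0.05]},
  {"dp": [0, 0, 0], "rotation": [0, 0, 0.075]},
  {"dp": [0, 0, 0], "rotation": [0, 0, 0.1]},
  {"dp": [0, 0, 0], "rotation": [0, 0, 0.125]},
  {"dp": [0, 0, 0], "rotation": [0, 0, 0.15]},
  {"dp": [0, 0, 0], "rotation": [0, 0, 0.175]},
  {"dp": [0, 0, 0], "rotation": [0, 0, 0.2]},
  {"dp": [0, 0, 0], "rotation": [0, 0, 0.22]},
  {"dp": [0, 0, 0], "rotation": [0, 0, 0.223]},
])

```text
t: 14.5
tcp_pos: [0.4774, -0.2488, 0.0269]
tool_rot: [-2.066, -2.366, 0.0]
wrist_force: [-0.1, -1.4, -2.4]
gripper_width: 0.0097
```

Call:
play_rows([
  {"dp": [0, 0, 0], "rotation": [0, 0, 0]},
  {"dp": [0, 0, 0], "rotation": [0, 0, 0]},
  {"dp": [0, 0, 0], "rotation": [0, 0, 0]},
  {"dp": [0, 0, 0], "rotation": [0, 0, 0]},
  {"dp": [0, 0, 0], "rotation": [0, 0, 0]},
  {"dp": [0, 0, 0], "rotation": [0, 0, 0]},
  {"dp": [0, 0, 0], "rotation": [0, 0, 0]},
  {"dp": [0, 0, 0], "rotation": [0, 0, 0]},
  {"dp": [0, 0, 0], "rotation": [0, 0, 0]},
  {"dp": [0, 0, 0], "rotation": [0, 0, 0]},
], hand=130)

```text
t: 15.75
tcp_pos: [0.4776, -0.249, 0.0272]
tool_rot: [2.067, 2.366, -0.0]
wrist_force: [-0.2, 0.7, 0.1]
gripper_width: 0.0427
```

```bash
python3 - <<'E'
from h import *
go([.477,-.249,.08],.142)
E
```

```text
t 15.75 tcp [ 0.4776 -0.249   0.0272] rv [ 2.0665  2.3661 -0.    ] F [-0.17  0.69  0.14] T [-0.01 -0.07 -0.04] w 0.04267194609554598
dp [ 1.000e-04 -1.300e-03 -1.057e-01] rot [ 0.      0.     -0.0022] q [ 0.63  0.46 -0.29  1.99  0.19  0.72  0.36]
```

```bash
python3 - <<'E'
from h import *
go([.4682,-.1876,.082],.142)
E
```

```text
t 15.75 tcp [ 0.4776 -0.249   0.0272] rv [ 2.0665  2.3661 -0.    ] F [-0.17  0.69  0.14] T [-0.01 -0.07 -0.04] w 0.04267194609554598
dp [ 0.1241 -0.0022 -0.1097] rot [ 0.      0.     -0.0022] q [ 0.63  0.46 -0.29  1.99  0.19  0.72  0.36]
```

Call:
play_rows([
  {"dp": [0, 0, -0.03], "rotation": [0, 0, 0]},
  {"dp": [0, 0, -0.06], "rotation": [0, 0, 0]},
  {"dp": [0, 0, -0.09], "rotation": [0, 0, 0]},
  {"dp": [0, 0, -0.11], "rotation": [0, 0, 0]},
  {"dp": [0.025, 0, -0.11], "rotation": [0, 0, 0]},
  {"dp": [0.05, 0, -0.11], "rotation": [0, 0, 0]},
  {"dp": [0.075, -0.001, -0.11], "rotation": [0, 0, 0]},
  {"dp": [0.1, -0.002, -0.11], "rotation": [0, 0, -0.002]},
  {"dp": [0.124, -0.002, -0.11], "rotation": [0, 0, -0.002]},
  {"dp": [0.124, -0.002, -0.11], "rotation": [0, 0, -0.002]},
])

```text
t: 17.0
tcp_pos: [0.4683, -0.1864, 0.0822]
tool_rot: [-2.057, -2.375, -0.0]
wrist_force: [0.2, -0.5, 0.5]
gripper_width: 0.0425
```

```bash
python3 - <<'E'
from h import *
go([.4682,-.1876,.03],.142)
T=cam('top');S=cam('side')
print('bow,dial px side',proj(S,[.4682,-.1876,.085]),proj(S,[.477,-.249,.077]),'tip at +.037',proj(S,[.4682,-.1876,.119]))
f=lambda i,w,h:cv2.resize(i,(w,h),interpolation=cv2.INTER_CUBIC)
cv2.imwrite('pics/s4.png',np.hstack([f(S['color'][150:240,375:450],500,600),f(T['color'][220:310,400:445],300,600)]))
E
```

```text
t 17.0 tcp [ 0.4683 -0.1864  0.0822] rv [-2.0567e+00 -2.3746e+00 -2.0000e-04] F [ 0.18 -0.51  0.51] T [-0.03 -0.06  0.03] w 0.04251588411443175
dp [-0.0024 -0.0005  0.1044] rot [-0.     -0.0001  0.0004] q [ 0.57  0.33 -0.34  2.02  0.15  0.81  0.29]
bow,dial px side (np.float64(410.2377006398779), np.float64(198.53085885011947)) (np.float64(418.6420068628849), np.float64(185.8939741457242)) tip at +.037 (np.float64(411.78663888365537), np.float64(187.3418012137834))
```

View pics/s4.png

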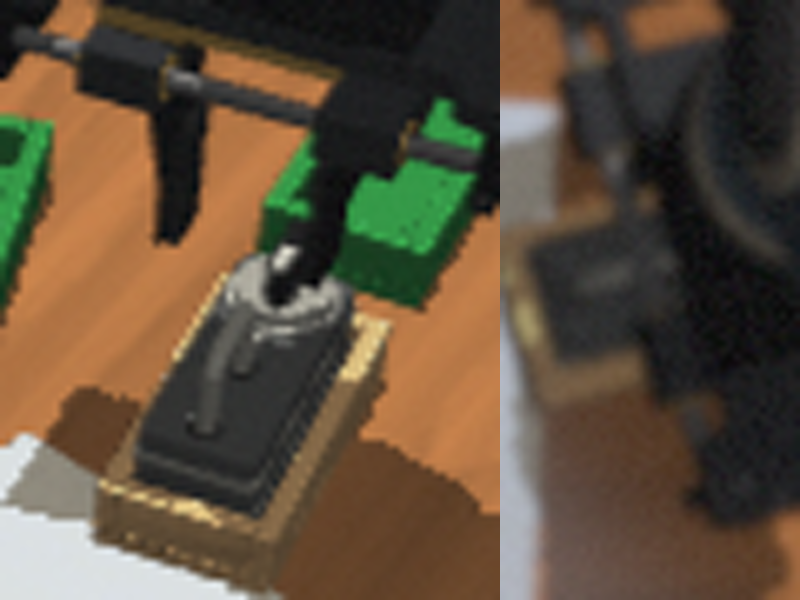

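Side view: the bar now points along the lock, with the pointer line on the shackle side at (285,255). The finger tips, at (180,240) and about (320,250), straddle the bow. Their midpoint matches a tip height of reported + 37 mm, which confirms the offset. I'll descend around the bow to reported 0.028 (real tip about 0.065).

Call:
play_rows([
  {"dp": [-0.002, 0, 0.012], "rotation": [0, 0, 0]},
  {"dp": [-0.002, 0, 0.024], "rotation": [0, 0, 0]},
  {"dp": [-0.002, 0, 0.036], "rotation": [0, 0, 0]},
  {"dp": [-0.002, 0, 0.048], "rotation": [0, 0, 0]},
  {"dp": [-0.002, 0, 0.06], "rotation": [0, 0, 0]},
  {"dp": [-0.002, 0, 0.072], "rotation": [0, 0, 0]},
  {"dp": [-0.002, 0, 0.084], "rotation": [0, 0, 0]},
  {"dp": [-0.002, 0, 0.096], "rotation": [0, 0, 0]},
  {"dp": [-0.002, 0, 0.108], "rotation": [0, 0, 0]},
  {"dp": [-0.002, 0, 0.108], "rotation": [0, 0, 0]},
])

```text
t: 18.35
tcp_pos: [0.468, -0.1885, 0.0276]
tool_rot: [-2.058, -2.372, 0.001]
wrist_force: [-0.5, 0.2, 0.9]
gripper_width: 0.0426
```

Call:
play_rows([
  {"dp": [0, 0, 0], "rotation": [0, 0, 0]},
  {"dp": [0, 0, 0], "rotation": [0, 0, 0]},
  {"dp": [0, 0, 0], "rotation": [0, 0, 0]},
  {"dp": [0, 0, 0], "rotation": [0, 0, 0]},
  {"dp": [0, 0, 0], "rotation": [0, 0, 0]},
  {"dp": [0, 0, 0], "rotation": [0, 0, 0]},
  {"dp": [0, 0, 0], "rotation": [0, 0, 0]},
  {"dp": [0, 0, 0], "rotation": [0, 0, 0]},
  {"dp": [0, 0, 0], "rotation": [0, 0, 0]},
  {"dp": [0, 0, 0], "rotation": [0, 0, 0]},
], hand=255, grip_force=50)

```text
t: 19.6
tcp_pos: [0.4687, -0.1886, 0.0283]
tool_rot: [2.059, 2.372, 0.001]
wrist_force: [1.5, 1.1, 0.5]
gripper_width: 0.0064
```

Width is 6.4 mm on the 8 mm bar at 50 N, which matches the pad compression seen earlier. Now I'll pull up.

Call:
play_rows([
  {"dp": [0, 0, -0.004], "rotation": [0, 0, 0]},
  {"dp": [0, 0, -0.008], "rotation": [0, 0, 0]},
  {"dp": [0, 0, -0.012], "rotation": [0, 0, 0]},
  {"dp": [0, 0, -0.016], "rotation": [0, 0, 0]},
  {"dp": [0, 0, -0.02], "rotation": [0, 0, 0]},
  {"dp": [0, 0, -0.024], "rotation": [0, 0, 0]},
  {"dp": [0, 0, -0.028], "rotation": [0, 0, 0]},
  {"dp": [0, 0, -0.032], "rotation": [0, 0, 0]},
  {"dp": [0, 0, -0.036], "rotation": [0, 0, 0]},
  {"dp": [0, 0, -0.036], "rotation": [0, 0, 0]},
])

```text
t: 20.85
tcp_pos: [0.4684, -0.1886, 0.0463]
tool_rot: [2.059, 2.372, 0.0]
wrist_force: [0.2, 0.4, 0.1]
gripper_width: 0.0062
```

```bash
python3 - <<'E'
from h import *
st()
E
```

```text
t 20.85 tcp [ 0.4684 -0.1886  0.0463] rv [2.0591 2.3725 0.    ] F [0.21 0.36 0.07] T [ 0.08 -0.16 -0.01] w 0.006222938128110859
```

Raised 18 mm with almost no force, so the shackle is sliding open. I'll lift on to take the lock's weight.

Call:
play_rows([
  {"dp": [0, 0, -0.002], "rotation": [0, 0, 0]},
  {"dp": [0, 0, -0.004], "rotation": [0, 0, 0]},
  {"dp": [0, 0, -0.006], "rotation": [0, 0, 0]},
  {"dp": [0, 0, -0.008], "rotation": [0, 0, 0]},
  {"dp": [0, 0, -0.01], "rotation": [0, 0, 0]},
  {"dp": [0, 0, -0.012], "rotation": [0, 0, 0]},
  {"dp": [0, 0, -0.014], "rotation": [0, 0, 0]},
  {"dp": [0, 0, -0.016], "rotation": [0, 0, 0]},
  {"dp": [0, 0, -0.018], "rotation": [0, 0, 0]},
  {"dp": [0, 0, -0.02], "rotation": [0, 0, 0]},
], grip_force=60)

```text
t: 22.1
tcp_pos: [0.4684, -0.1887, 0.0562]
tool_rot: [2.059, 2.373, -0.0]
wrist_force: [0.0, -1.3, -3.7]
gripper_width: 0.0064
```

```bash
python3 - <<'E'
from h import *
st()
E
```

```text
t 22.1 tcp [ 0.4684 -0.1887  0.0562] rv [ 2.0591  2.3725 -0.    ] F [ 0.01 -1.32 -3.7 ] T [-0.03 -0.1   0.01] w 0.006360858230224815
```

It now carries 3.7 N, about the lock's weight, with the shackle at its stop. I'll lift it clear.

Call:
play_rows([
  {"dp": [0, 0, -0.016], "rotation": [0, 0, 0]},
  {"dp": [0, 0, -0.032], "rotation": [0, 0, 0]},
  {"dp": [0, 0, -0.05], "rotation": [0, 0, 0]},
  {"dp": [0, 0, -0.075], "rotation": [0, 0, 0]},
  {"dp": [0, 0, -0.1], "rotation": [0, 0, 0]},
  {"dp": [0, 0, -0.13], "rotation": [0, 0, 0]},
  {"dp": [0, 0, -0.16], "rotation": [0, 0, 0]},
  {"dp": [0, 0, -0.19], "rotation": [0, 0, 0]},
  {"dp": [0, 0, -0.21], "rotation": [0, 0, 0]},
  {"dp": [0, 0, -0.22], "rotation": [0, 0, 0]},
])

```text
t: 23.35
tcp_pos: [0.4686, -0.1887, 0.1669]
tool_rot: [2.059, 2.372, 0.0]
wrist_force: [-0.1, 0.1, -3.7]
gripper_width: 0.0061
```

```bash
python3 - <<'E'
from h import *
go([.4457,.230,.20],.142)
S=cam('side');T=cam('top')
f=lambda i,w,h:cv2.resize(i,(w,h),interpolation=cv2.INTER_CUBIC)
cv2.imwrite('pics/s5.png',np.hstack([f(S['color'][110:240,360:460],460,598),f(T['color'][200:330,400:470],322,598)]))
E
```

```text
t 23.35 tcp [ 0.4686 -0.1887  0.1669] rv [2.0586e+00 2.3720e+00 3.0000e-04] F [-0.07  0.08 -3.71] T [ 0.12 -0.08 -0.02] w 0.006112445156535743
dp [ 0.8355  0.0725 -0.0666] rot [ 0.0002  0.0002 -0.0003] q [ 0.6   0.23 -0.35  1.93  0.1   0.99  0.35]
```

View pics/s5.png

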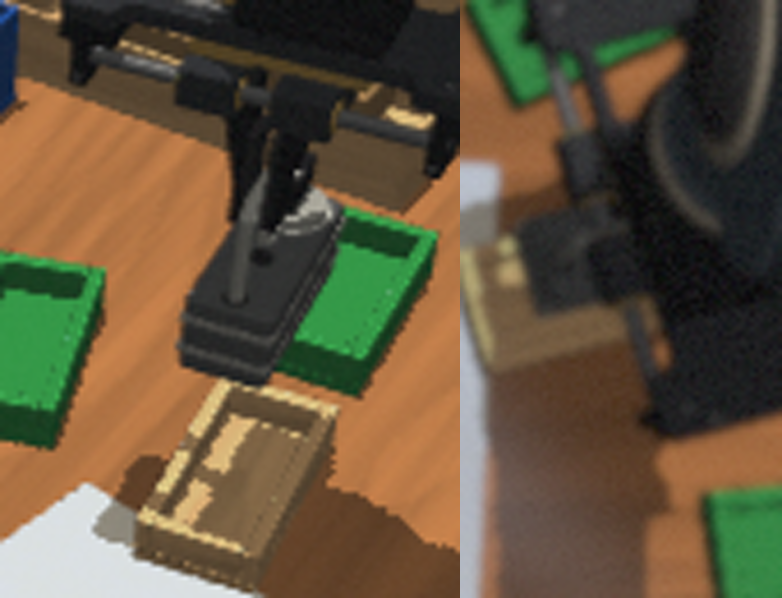

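The lock hangs level from the gripper at (260,290), shackle drawn out, and the cradle is empty. I'll carry it gently to the hasp.

Call:
play_rows([
  {"dp": [0.004, 0, -0.008], "rotation": [0, 0, 0]},
  {"dp": [0.014, 0.001, -0.02], "rotation": [0, 0, 0]},
  {"dp": [0.03, 0.003, -0.035], "rotation": [0, 0, 0]},
  {"dp": [0.052, 0.005, -0.05], "rotation": [0, 0, 0]},
  {"dp": [0.08, 0.007, -0.06], "rotation": [0, 0, 0]},
  {"dp": [0.112, 0.01, -0.066], "rotation": [0, 0, 0]},
  {"dp": [0.146, 0.013, -0.066], "rotation": [0, 0, 0]},
  {"dp": [0.18, 0.016, -0.066], "rotation": [0, 0, 0]},
  {"dp": [0.214, 0.019, -0.066], "rotation": [0, 0, 0]},
  {"dp": [0.248, 0.022, -0.066], "rotation": [0, 0, 0]},
])

```text
t: 24.7
tcp_pos: [0.4617, -0.0631, 0.199]
tool_rot: [-2.059, -2.373, 0.0]
wrist_force: [-0.5, 0.1, -4.1]
gripper_width: 0.0061
```

Call:
play_rows([
  {"dp": [0.034, 0.003, 0], "rotation": [0, 0, 0]},
  {"dp": [0.068, 0.006, 0], "rotation": [0, 0, 0]},
  {"dp": [0.102, 0.009, 0], "rotation": [0, 0, 0]},
  {"dp": [0.136, 0.012, 0], "rotation": [0, 0, 0]},
  {"dp": [0.17, 0.015, 0], "rotation": [0, 0, 0]},
  {"dp": [0.204, 0.018, 0], "rotation": [0, 0, 0]},
  {"dp": [0.238, 0.021, 0], "rotation": [0, 0, 0]},
  {"dp": [0.272, 0.024, 0], "rotation": [0, 0, 0]},
  {"dp": [0.306, 0.027, 0], "rotation": [0, 0, 0]},
  {"dp": [0.34, 0.03, 0], "rotation": [0, 0, 0]},
])

```text
t: 25.95
tcp_pos: [0.4526, 0.1072, 0.1992]
tool_rot: [2.059, 2.372, 0.0]
wrist_force: [0.9, -0.0, -4.1]
gripper_width: 0.0062
```

```bash
python3 - <<'E'
from h import *
go([.4457,.230,.20],.142)
E
```

```text
t 25.95 tcp [0.4526 0.1072 0.1992] rv [2.0592e+00 2.3724e+00 3.0000e-04] F [ 0.89 -0.02 -4.08] T [ 0.09 -0.07  0.03] w 0.00616454414056
dp [ 0.2451  0.0208 -0.0016] rot [ 0.0001  0.     -0.0003] q [ 0.21  0.15 -0.59  1.96  0.1   1.05 -0.28]
```

Call:
play_rows([
  {"dp": [0.034, 0.003, 0], "rotation": [0, 0, 0]},
  {"dp": [0.068, 0.006, 0], "rotation": [0, 0, 0]},
  {"dp": [0.102, 0.009, 0], "rotation": [0, 0, 0]},
  {"dp": [0.136, 0.012, 0], "rotation": [0, 0, 0]},
  {"dp": [0.168, 0.015, 0], "rotation": [0, 0, 0]},
  {"dp": [0.196, 0.018, 0], "rotation": [0, 0, 0]},
  {"dp": [0.218, 0.019, 0], "rotation": [0, 0, 0]},
  {"dp": [0.234, 0.02, 0], "rotation": [0, 0, 0]},
  {"dp": [0.242, 0.021, 0], "rotation": [0, 0, 0]},
  {"dp": [0.245, 0.021, 0], "rotation": [0, 0, 0]},
])

```text
t: 27.2
tcp_pos: [0.446, 0.2287, 0.1991]
tool_rot: [2.059, 2.372, -0.0]
wrist_force: [-0.7, 0.1, -4.8]
gripper_width: 0.0062
```

```bash
python3 - <<'E'
from h import *
go([.4457,.230,.166],.142)
S=cam('side');T=cam('top')
cv2.imwrite('pics/h_side.png',S['color']);cv2.imwrite('pics/h_top.png',T['color'])
# underside height from side view: lowest dark lock pixels column near the lock
print('underside corner px if u=.16 :',proj(S,[.4457-.142*.027,.230+.027,.16]),'if .12',proj(S,[.4457,.257,.12]),'eye',proj(S,[.4457,.23,.105]))
E
```

```text
t 27.2 tcp [0.446  0.2287 0.1991] rv [ 2.0593e+00  2.3722e+00 -4.0000e-04] F [-0.69  0.1  -4.77] T [ 0.11 -0.1   0.  ] w 0.0062260738751161735
dp [ 0.0026 -0.0002  0.0662] rot [-0.      0.0001 -0.0003] q [ 0.01  0.23 -0.66  1.89  0.16  1.08 -0.57]
underside corner px if u=.16 : (np.float64(307.0902808324132), np.float64(311.1440439831301)) if .12 (np.float64(306.1577152852436), np.float64(323.61616764823316)) eye (np.float64(315.045949418342), np.float64(318.39511957420854))
```

Call:
play_rows([
  {"dp": [0, 0, 0.004], "rotation": [0, 0, 0]},
  {"dp": [0.001, 0, 0.012], "rotation": [0, 0, 0]},
  {"dp": [0.002, 0, 0.02], "rotation": [0, 0, 0]},
  {"dp": [0.002, 0, 0.03], "rotation": [0, 0, 0]},
  {"dp": [0.002, 0, 0.04], "rotation": [0, 0, 0]},
  {"dp": [0.002, 0, 0.05], "rotation": [0, 0, 0]},
  {"dp": [0.002, 0, 0.058], "rotation": [0, 0, 0]},
  {"dp": [0.002, 0, 0.063], "rotation": [0, 0, 0]},
  {"dp": [0.002, 0, 0.066], "rotation": [0, 0, 0]},
  {"dp": [0.002, 0, 0.066], "rotation": [0, 0, 0]},
])

```text
t: 28.55
tcp_pos: [0.4458, 0.2298, 0.1661]
tool_rot: [2.059, 2.373, -0.0]
wrist_force: [0.2, 0.7, -4.3]
gripper_width: 0.0062
```

Call:
play_rows([
  {"dp": [0, 0, 0], "rotation": [0, 0, 0]},
  {"dp": [0, 0, 0], "rotation": [0, 0, 0]},
  {"dp": [0, 0, 0], "rotation": [0, 0, 0]},
  {"dp": [0, 0, 0], "rotation": [0, 0, 0]},
  {"dp": [0, 0, 0], "rotation": [0, 0, 0]},
  {"dp": [0, 0, 0], "rotation": [0, 0, 0]},
  {"dp": [0, 0, 0], "rotation": [0, 0, 0]},
  {"dp": [0, 0, 0], "rotation": [0, 0, 0]},
  {"dp": [0, 0, 0], "rotation": [0, 0, 0]},
  {"dp": [0, 0, 0], "rotation": [0, 0, 0]},
])

```text
t: 29.8
tcp_pos: [0.4458, 0.2298, 0.1661]
tool_rot: [2.059, 2.373, -0.0]
wrist_force: [-0.9, 0.3, -3.7]
gripper_width: 0.0063
```

```bash
python3 - <<'E'
from h import *
s=st(); print(np.abs(s['qvel']).max())
S=cam('side');T=cam('top'); p=s['tcp_pos']; x0,y0=250,230; im=S['color'][y0:y0+120,x0:x0+110]
f=lambda i,w,h:cv2.resize(i,(w,h),interpolation=cv2.INTER_CUBIC)
im=f(im,550,600)
l=np.array([-.1415,.99,0]); x=np.array([.99,.1415,0])
for k in(-.023,.023):
    for z,c in((.1255,(0,0,255)),(.1705,(0,255,255))):   # predicted lock front edges: underside, top
        q=proj(S,np.array([p[0],p[1],z])+l*.027+x*k); print(z,k,np.round(q,1)); cv2.circle(im,(int((q[0]-x0)*5),int((q[1]-y0)*5)),4,c,1)
cv2.imwrite('pics/s6.png',np.hstack([im,f(T['color'][230:318,220:256],245,600)]))
E
```

```text
t 29.8 tcp [0.4458 0.2298 0.1661] rv [ 2.0592e+00  2.3725e+00 -1.0000e-04] F [-0.93  0.28 -3.73] T [ 0.13 -0.13  0.01] w 0.006272016233497383
0.00147035466527574
0.1255 -0.023 [319.4 327.3]
0.1705 -0.023 [318.9 312. ]
0.1255 0.023 [296.6 318. ]
0.1705 0.023 [295.3 302.6]
```

View pics/s6.png

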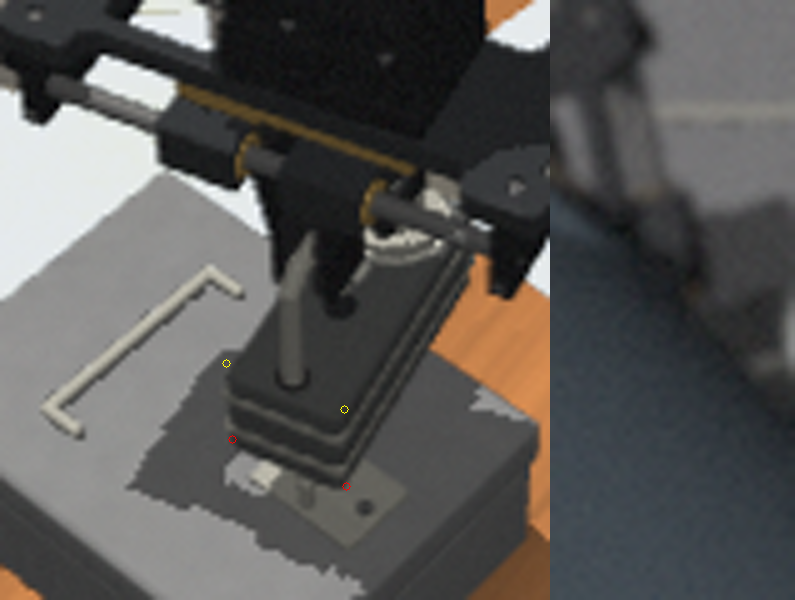

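The lock hangs upright with its lower corners at (340,485) and (232,432), matching the predicted underside of about 0.126 m. The hasp eye is just below at about (305,490), and the shackle legs are drawn out. The wrist reads only the lock's weight and the arm is still, so I'm handing in.

```bash
python3 -c "
from h import *
print(robot.close_job()); st()"
```

```text
the job is handed in; nothing more can be done
None
the job is handed in; nothing more can be done
```

I turned the dial clockwise from about 1.4 rad to its opening notch and drew the shackle up. I then lifted the lock out by it and handed in with the lock hanging over the hasp eye, at about 30 s of the 72 s allowed. The hand-in gives no verdict, so the result is my own checks.

**Last checks before hand-in:**
- **Position:** the TCP, with the bow between the pads, was about 1 mm from the measured hasp eye seen from above. The lock's underside was about 126 mm above the desk, from the arm's height and matched in the side picture to 1–2 pixels. That is about 20 mm above the eye.
- **Holding:** the wrist read 3.7 N, the same as when the lock was lifted free. The arm was still, the lock looked upright, and the shackle looked fully open.
- **Other things:** I kept clear of all of them and saw none moved in the crops I viewed. I did not check each bystander again at the end.

**Readings that disagreed:**
- **Tool height:** the real fingertips are about 37 mm higher than the reported TCP. The first two closings on the dial missed because of this; the camera pictures showed the offset, and I corrected for it.
- **Grip width:** the gripper read about 6.2 mm on the 8 mm shackle bar at 50–60 N. I took this as pad compression.
- **Dial:** I confirmed it was at the opening notch only from one picture and from the shackle opening freely.

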